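Turn the castle nut to its next slot and lock it

ROBOT

A 6-joint arm with a two-finger parallel gripper is mounted at the origin on a cart in front of the work surface, level with it; the furniture and walls round the work are solid. World frame = base frame: x ahead of the robot, y to its left, z up, the work surface at z = 0. Lengths are in mm, angles in degrees, forces in N, time in s.
With the tool pointing down it reaches from about 300 to 850 mm from the base axis. Payload 4.2 kg.
Tool frame: the origin (TCP) lies at the very end of the fingers, on their centre line; the grasp point (between the pads) lies 19 mm behind it; z points along the fingers, y is the line along which they close (so a half turn about z gives the same grasp; the last joint's range is limited). The gripper opens to 91 mm and grips with 3 to 60 N. Pads are 32 mm wide; open, the fingers measure 118 mm over their backs; the gripper's body (76 mm by 178 mm) begins 60 mm behind the grasp point.
Start: joints at [70.818, 18.312, 89.639, -0, 72.044, -1.146], TCP at [178.038, 546.759, 213.976] pointing down, gripper open.
Joint ranges: [-177.97, 177.97], [-48.28, 115.42], [12.27, 149.76], [-77.06, 257.06], [2.81, 150.46], [-146.56, 146.56]. Speed limits (degrees/s): [147.25, 147.25, 180, 180, 180, 180].

INTERFACE

Orientations are given as [roll, pitch, yaw] about the fixed x, y, z axes, in that order (R = Rz(yaw) Ry(pitch) Rx(roll)).
In Python, from workcell import env, eyes gives the robot as it stands.
- The arm moves only by the tool send_rows, never from a script. Its argument "targets" is text: rows parted by semicolons, each of 7 numbers parted by spaces: the shift along the tool's x, y, z in m, then the turn, a rotation vector about the tool's x, y, z in degrees, then the opening in per cent of the stroke, from 0 (shut) to 100 (fully open). A call has 1 to 12 rows; each row is the pose to reach, as a shift and turn from the pose commanded when the call began, along the tool's axes at that moment; what a row does not reach only later rows make up. A row lasts 1/12 s, in which the tool goes at most 41.7 mm and 7.16 degrees, less where a joint would pass 70% of its speed; a pose out of reach is approached as far as the arm can. A call with a gripper value outside its range is refused whole. The fingers move at their own pace and stop on an object; "grip_force" is the grip in N (left out, the last holds). Time passes only in rows, so rows that repeat a pose let the fingers close. It gives the time, the measured TCP pose, the force, the opening and the grip force at its end, in the units of the state.
- env.state(): the state, without advancing time (a new reading comes with each control period).
- eyes.grab_frame(name): name is "scene" or "top"; returns a dict with "image" (420x560x3 uint8, blue, green, red), "fovy" (degrees; the focal length in pixels is half the picture's height over the tangent of half this angle, whatever the lens; pixels are square), "cx", "cy" (the principal point, pixels), "D" ([k1, k2, p1, p2, k3] as OpenCV has them; the pictures are not rectified), "eye" and "attitude" of the camera in the world. Camera axes: x right, y up, looking along -z (the intrinsics and any distortion apply to the point x, -y, -z); pixel columns grow to the right and rows downward; lengths in mm; the calibration is good to about 2 mm. A picture is of the moment at which its call begins. There is no depth.
- env.job_done(): hands the job in; it is judged then, once.
The state is a dict: "time_s": time; "qpos": joint angles; "qvel": joint speeds; "effort": joint torques, N m; "ee_pos": TCP position; "ee_rot": TCP orientation; "force": force on the tool from outside, world axes, zero at the start; "torque": the same for the moment, N m; "gripper_width": finger opening in mm; "gripper_force": force on a finger pad.
Only numpy, scipy, OpenCV 4.12 (cv2) and the standard library are available. Lean on these libraries where they do the work, as an engineer would, in place of code of your own. Each camera call takes 0.05 s, during which the arm holds its last target. There are 200 camera calls.

TASK

The castle nut on the bearing hub is finger-tight, but none of its slots lines up with the cross hole in the axle end. Tighten it (clockwise seen from above) to the next slot that lines up, never backing it off to the slot before nor going on to the one after, feel the loose lock pin through slot and axle and slide it fully home until its handle seats against the nut, and let go. Be gentle: do not force or bend the pin, and leave the pliers, calliper and dish where they lie.

Things in the scene. Friction and masses are not known exactly. Their poses are not given: they have to be found in the camera images.
- hub: Bearing hub on a 120 x 120 x 12 mm base plate fixed to the bench: dark barrel 70 mm across, a 100 mm flange with 5 short bolts up to 50 mm high, washer 58 mm across, castle nut, and in its middle the 33 mm axle end, up to 106 mm. Origin: centre of the plate's underside. x axis: the rough direction of the cross hole (away from the robot at yaw 0).
- cross_hole (a point): Centre of the cross hole, on the axle's middle line, 94 mm above the bench. The hole is 9.2 mm across, level, and runs right through the 33 mm axle. The axle is held fast, but its hole may stand up to 0.25 rad either way from the hub's x axis; the poses do not show this and the nut hides the hole: find it by feel, with the pin's nose in a slot.
- nut_base (a point): Middle of the castle nut's underside, 66 mm above the bench, on the axle's middle line. Steel hexagon 50 mm across flats, 66 to 88 mm above the bench, to be pinched by two flats from above; on it a round crown 45 mm across, up to 101 mm, with six 11 mm wide slots over the middles of the flats, slot floors at 88 mm.
- nut (a joint): Angle of the castle nut on the hub (rad), growing as it is tightened, clockwise from above. A slot and a pair of flats face along the hub's x axis at 0 and every 1.047. It starts between 0.45 and 0.63; the next slot lines up with the hole at 1.047 give or take 0.25, as the axle stands. It turns with 0.08 to 0.11 N m, or about 5 N sideways in a slot, and stays where it is left.
- lock_pin: Bare-metal lock pin lying flat on the bench, about 45 g. Origin on the shank's middle line at the shoulder, where handle meets shank (4 mm above the bench as it lies); x along the shank to the tip, y across the handle. The handle is a flat open bow from x = -34 to 0 mm, 26 mm wide with parallel sides, 8 mm thick, to be pinched across the 26 mm.
- pin_tip (a point): Tip of the pin's round shank, 53 mm ahead of the shoulder. The shank is 8 mm thick and tapers to 5.6 mm over the last 3 mm.
- pin_home (a point): Point on the pin's middle line, 21.8 mm from the shoulder towards the tip; it lies at the centre of the cross hole when the pin is fully home, shoulder against the crown of the nut. The pin may enter from either side.
- pliers: Red-handled pliers lying near the front edge, 58 x 143 x 10 mm; leave them. Origin: centre of the underside.
- calliper: Calliper with a black slider, 67 x 205 x 17 mm, lying to the left; leave it. Origin: centre of the underside.
- dish: Shallow aluminium parts dish, 70 mm across, 16 mm high, the nearer of two, right of the hub; leave it. Origin: centre of the underside.
There are look-alikes about, which are no part of the job. Of the things that look like the lock_pin, the largest one is meant.

How it is judged (in metres and radians):
On the way:
1. the nut has been tightened into the reach of the next slot (between 0.72 and 1.38 rad) and let go (value of joint nut between 0.72 and 1.38 rad and contact force between the fingers and hub below 0.3 N), for 0.2 s.
At the end, for the whole second after the job is handed in: The nut stands at the next slot (1.047 rad, give or take 0.35), the lock pin lies at rest right through that slot and the axle, along the hole (within 0.35 rad of the hub's x axis), its point pin_home within 4 mm of the hole's centre, that is with its handle seated on the nut's crown, released (value of joint nut between 0.7 and 1.4 rad and distance between pin_home and cross_hole below 0.004 m and angle between the x axis of lock_pin and the x axis of hub, either way round below 0.35 rad and linear speed of lock_pin below 0.01 m/s and contact force between the fingers and lock_pin below 0.1 N); the robot touches nothing.
It fails at once if the pin is pressed against nut or axle with more than 25 N (contact force between lock_pin and hub above 25 N).
It fails at once if the nut is backed off to the slot before (below 0.36 rad) (value of joint nut below 0.36 rad).
It fails at once if the nut is driven on beyond the next slot (above 1.5 rad) (value of joint nut above 1.5 rad).
It fails at once if pliers, calliper or dish moved by more than 30 mm (distance of any of pliers, calliper, dish from where it was at the start of the episode above 0.03 m).
It also fails if it takes over 72 s, if anything falls off the work surface, if the arm or the gripper's body presses on something with over 40 N, if the wrist force passes 120 N, or if a joint passes its speed limit or range.

## Working session

There is one attempt and no reset: what is moved stays moved. The work goes in short steps, Python scripts to look and compute and a tool call to move; the robot and the scene stay as the last step left them, time stands still between calls to the robot, and variables do not carry over. Pictures are saved under pics/ and viewed, at most 10 in all, crops included, and the job is handed in when it is done.

Besides the shell and the picture viewer there is one more tool, called after ">>>" by a JSON object that holds its "name" and its "arguments". send_rows: Moves the arm, as the interface text tells. Its arguments: {"type":"object","properties":{"targets":{"type":"string"},"grip_force":{"type":"number"}},"required":["targets"]}

```bash
mkdir -p pics
cat > h.py <<'E'
import numpy as np, cv2
from scipy.spatial.transform import Rotation as R
from workcell import env, eyes
def grab(n,save=None):
    f=eyes.grab_frame(n)
    if save: cv2.imwrite('pics/'+save,f['image'])
    return f
def cam(f):
    h=f['image'].shape[0]; F=h/2/np.tan(np.radians(f['fovy'])/2)
    K=np.array([[F,0,f['cx']],[0,F,f['cy']],[0,0,1.]])
    A=np.array(f['attitude'],float)
    Rm=A if A.shape==(3,3) else R.from_euler('xyz',A,degrees=True).as_matrix()
    return K,np.array(f['D'],float),Rm,np.array(f['eye'],float)
def pix2(f,uv,z):
    K,D,Rm,e=cam(f)
    p=cv2.undistortPoints(np.array(uv,float).reshape(-1,1,2),K,D).reshape(-1,2)
    d=np.c_[p[:,0],-p[:,1],-np.ones(len(p))]@Rm.T
    return e+d*((z-e[2])/d[:,2])[:,None]
def proj(f,P):
    K,D,Rm,e=cam(f)
    q=(np.array(P,float).reshape(-1,3)-e)@Rm
    q=q*[1,-1,-1]
    return cv2.projectPoints(q,np.zeros(3),np.zeros(3),K,D)[0].reshape(-1,2)
E
python3 - <<'E'
from h import *
for n in('top','scene'):
    f=grab(n,n+'0.png'); print(n,f['fovy'],f['cx'],f['cy'],f['D'],f['eye'],f['attitude'])
a=cv2.imread('pics/top0.png');
cv2.imwrite('pics/top0b.png',cv2.resize(a,(800,600),interpolation=cv2.INTER_CUBIC))
print(env.state())
E
```

```text
top 45.47402279800409 271.4728826382346 209.87592122343173 [-0.13664517  0.          0.          0.          0.        ] [471.91731026 -47.09925322 946.39017795] [  3.67534388   0.40427329 -91.50027458]
scene 49.78187604589203 281.5791076795636 210.41847475351295 [-0.13298992  0.          0.          0.          0.        ] [ 239.21298297 -663.95564646  605.09006585] [ 51.29888691  -0.68646527 -24.19878445]
{'time_s': 0.1, 'qpos': array([ 7.08179899e+01,  1.83468922e+01,  8.96993162e+01, -8.33248494e-04,
        7.20412342e+01, -1.14640904e+00]), 'qvel': array([-0.03516046, -0.09223026, -0.11333079, -0.07028627,  0.00468355,
       -0.00750419]), 'effort': array([ 9.16637946e-04, -4.13327980e+01, -2.32511526e+01,  7.30371452e-02,
        4.22028545e-02, -3.26318991e-05]), 'ee_pos': array([177.88938235, 546.33163263, 213.21589431]), 'ee_rot': array([-1.79912559e+02, -9.57385681e-04,  1.61964656e+02]), 'force': array([ 0.90684786,  0.10232757, -0.4038115 ]), 'torque': array([ 0.02097622, -0.00421715, -0.02253146]), 'gripper_force': 0.0, 'gripper_width': 91.0654226151427}
```

View pics/top0b.png

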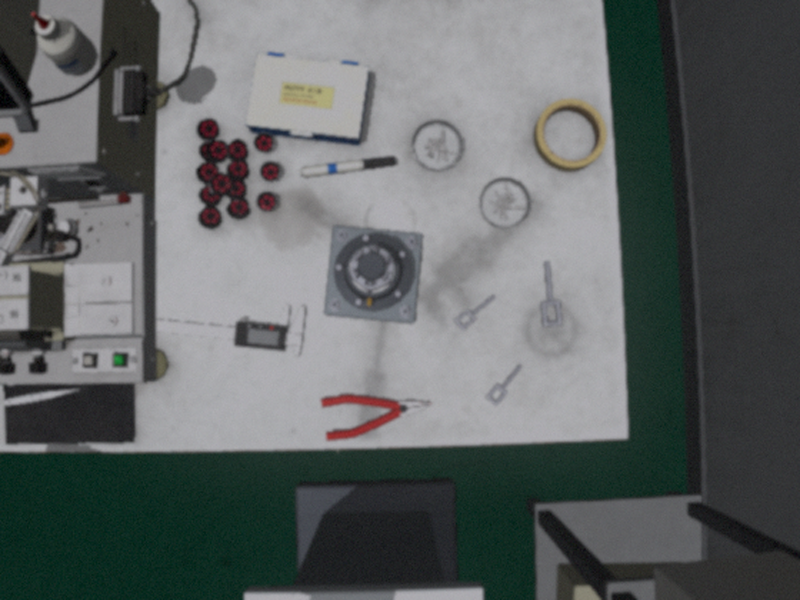

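View pics/scene0.png

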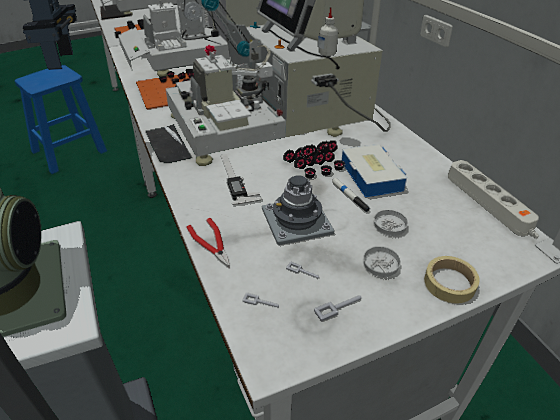

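The top view shows the hub at about (373,273) in the 800x600 picture. The largest pin is at about (550,295) with its tip pointing up, and there are two smaller look-alikes. I'll zoom in.

Run:
```python
from h import *
f=grab('top'); a=f['image']
h=a[155:230,222:300]; p=a[175:240,355:420]; s=grab('scene')['image'][165:250,255:345]
r=lambda x,w:cv2.resize(x,(w,int(x.shape[0]*w/x.shape[1])),interpolation=cv2.INTER_CUBIC)
H,P,S=r(h,400),r(p,400),r(s,400)
c=np.zeros((600,800,3),np.uint8); c[:H.shape[0],:400]=H; c[:P.shape[0],400:]=P
cv2.imwrite('pics/z1.png',c[:400])
cv2.imwrite('pics/z2.png',S)
# plate corners guess
px=np.array([[332,226],[422,234],[416,322],[324,314]])*.7
print(pix2(f,px,12)); 
print('pin shoulder/tip/handle end',pix2(f,np.array([[549,299],[546.5,262],[551.5,327]])*.7,4))
```

```text
[[631.70283482  29.04490119  12.        ]
 [617.74536288 -89.36518308  12.        ]
 [502.11036827 -78.09799653  12.        ]
 [515.73129534  41.89342308  12.        ]]
pin shoulder/tip/handle end [[ 528.00506069 -255.79776592    4.        ]
 [ 577.41559614 -254.52189542    4.        ]
 [ 490.80052482 -257.68056024    4.        ]]
```

View pics/z1.png

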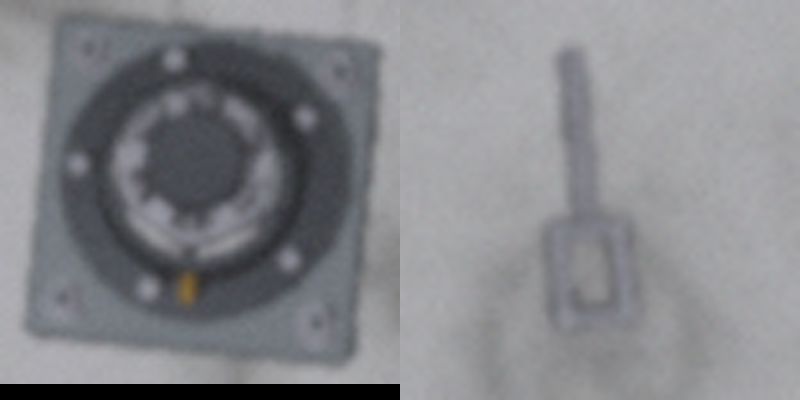

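The near corner of the nut lies along hub −x, so the hub yaw is about −6° and the nut starts at about 0.52. The pin lies with its tip towards +x, which suits entry from the robot's side. Next I'll refine the hub and pin positions and work out the first move.

```bash
cat >> h.py <<'E'
def tool(yaw,pitch=0,roll=180): return R.from_euler('xyz',[roll,pitch,yaw],degrees=True)
def delta(cur,tgt):
    "cur,tgt=(x,y,z,yaw): shift in tool axes (m) and turn (deg) "
    r=tool(cur[3]); d=r.inv().apply(np.array(tgt[:3],float)-np.array(cur[:3]))/1000
    w=(r.inv()*tool(tgt[3])).as_rotvec(degrees=True)
    print(np.round(d,4),np.round(w,2))
E
python3 - <<'E'
from h import *
f=grab('top')
c=lambda L:np.array(L,float)/5.128+[222,155]-.4
q=pix2(f,c([[58,14],[382,42],[355,360],[27,330]]),12)
print(q.round(1),'centre',q.mean(0).round(1))
e1=q[0]-q[3];e2=q[1]-q[2];e3=q[3]-q[2];e4=q[0]-q[1]
print('yaw',[np.degrees(np.arctan2(e[1],e[0])).round(2) for e in(e1,e2)],[np.degrees(np.arctan2(-e[0],e[1])).round(2) for e in(e3,e4)])
print('axle',pix2(f,c([[195,163]]),106))
p=lambda L:np.array(L,float)/6.154+[355,175]-.4
w=pix2(f,p([[171,45],[184.5,216],[147,225],[231,219],[151,327],[234,320]]),5)
print(w.round(1))
d=w[0]-w[1]; print(np.degrees(np.arctan2(d[1],d[0])),np.linalg.norm(d))
delta((178.04,546.76,213.98,161.96),(400,100,230,174))
# predicted nut corner features in scene
E
```

```text
[[633.3  28.   12. ]
 [619.6 -90.7  12. ]
 [503.2 -77.4  12. ]
 [517.3  41.7  12. ]] centre [568.4 -24.6  12. ]
yaw [np.float64(-6.73), np.float64(-6.52)] [np.float64(-6.73), np.float64(-6.58)]
axle [[566.2544146  -23.65139053 106.        ]]
[[ 580.2 -254.1    5. ]
 [ 527.2 -256.1    5. ]
 [ 524.7 -244.3    5. ]
 [ 525.9 -270.5    5. ]
 [ 493.4 -244.3    5. ]
 [ 494.8 -270.2    5. ]]
2.1299060781892982 53.01527271764134
[-0.3494 -0.3561 -0.016 ] [  0.     0.   -12.04]
```

View pics/z2.png

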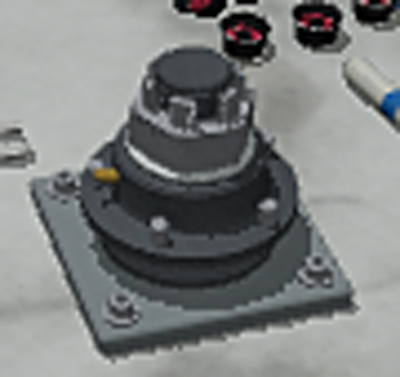

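The scene crop shows the nut with a slot roughly facing the camera and a corner towards the robot, which agrees with the estimate. The hub centre is about (567.5, −24) with yaw −6.6°. The pin's shoulder is at about (526, −257) with yaw about 1.5°.

>>> {"name": "send_rows", "arguments": {"targets": "-0.349 -0.356 -0.016 0 0 -11.5 100;-0.349 -0.356 -0.016 0 0 -11.5 100;-0.349 -0.356 -0.016 0 0 -11.5 100;-0.349 -0.356 -0.016 0 0 -11.5 100;-0.349 -0.356 -0.016 0 0 -11.5 100;-0.349 -0.356 -0.016 0 0 -11.5 100;-0.349 -0.356 -0.016 0 0 -11.5 100;-0.349 -0.356 -0.016 0 0 -11.5 100;-0.349 -0.356 -0.016 0 0 -11.5 100;-0.349 -0.356 -0.016 0 0 -11.5 100;-0.349 -0.356 -0.016 0 0 -11.5 100;-0.349 -0.356 -0.016 0 0 -11.5 100"}}

```text
time_s: 1.25
ee_pos: [400.1, 98.1, 230.3]
ee_rot: [180.0, 0.0, 173.5]
force: [1.2, 1.4, -0.1]
gripper_width: 91.3
gripper_force: 0.0
```

Run:
```python
from h import *
delta((400,100,230,173.5),(567.5,-24,135,173.5))
```

```text
[-0.1805 -0.1042  0.095 ] [0. 0. 0.]
```

>>> {"name": "send_rows", "arguments": {"targets": "-0.1805 -0.1042 0.03 0 0 0 100;-0.1805 -0.1042 0.03 0 0 0 100;-0.1805 -0.1042 0.03 0 0 0 100;-0.1805 -0.1042 0.03 0 0 0 100;-0.1805 -0.1042 0.03 0 0 0 100;-0.1805 -0.1042 0.03 0 0 0 100;-0.1805 -0.1042 0.07 0 0 0 100;-0.1805 -0.1042 0.095 0 0 0 100;-0.1805 -0.1042 0.095 0 0 0 100"}}

```text
time_s: 2.0
ee_pos: [563.0, -23.7, 129.6]
ee_rot: [-180.0, -0.7, 173.4]
force: [-1.5, 0.6, -0.4]
gripper_width: 91.5
gripper_force: 0.0
```

Run:
```python
from h import *
s=env.state(); print(s['ee_pos'],s['ee_rot'],s['force'],s['qpos'])
f=grab('top'); g=grab('scene')
def r(x,w): return cv2.resize(x,(w,int(x.shape[0]*w/x.shape[1])),interpolation=cv2.INTER_CUBIC)
A=r(f['image'][150:235,215:305],400);B=r(g['image'][100:260,220:380],400)
c=np.zeros((400,800,3),np.uint8); c[:A.shape[0],:400]=A; c[:,400:]=B[:400]
cv2.imwrite('pics/z3.png',c)
```

```text
[563.02741451 -23.67246533 129.63453307] [-179.97724211   -0.67294905  173.43482273] [-1.54685691  0.64796671 -0.42095393] [-3.58422102e+00  2.14066867e+01  9.78854276e+01  1.39756316e-02
  6.13811084e+01 -8.70259435e+01]
```

View pics/z3.png

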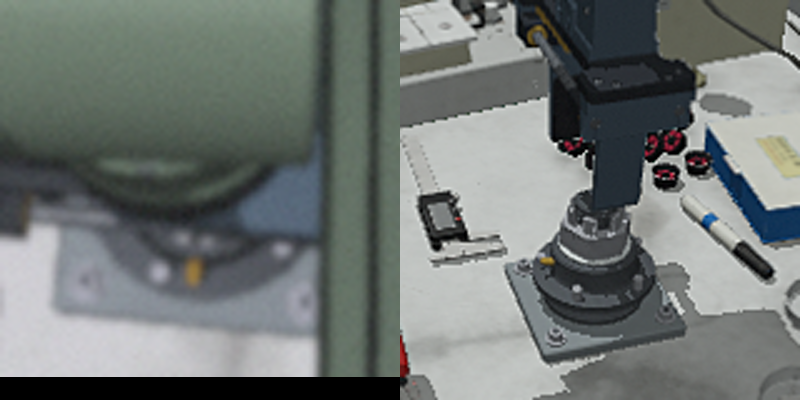

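The gripper is centred over the nut, with its fingers on either side (along world y). Now I'll descend to z of about 70 and close gently.

>>> {"name": "send_rows", "arguments": {"targets": "0 0 0.02 0 0 0 100;0 0 0.04 0 0 0 100;0 0 0.055 0 0 0 100;0 0 0.063 0 0 0 100;0 0 0.063 0 0 0 100;0 0 0.063 0 0 0 100;0 0 0.063 0 0 0 100"}}

```text
time_s: 2.68
ee_pos: [568.4, -23.8, 73.8]
ee_rot: [180.0, 0.2, 173.5]
force: [0.3, -0.5, 0.8]
gripper_width: 91.3
gripper_force: 0.0
```

>>> {"name": "send_rows", "arguments": {"targets": "0 0 0 0 0 0 40;0 0 0 0 0 0 40;0 0 0 0 0 0 40;0 0 0 0 0 0 40;0 0 0 0 0 0 40;0 0 0 0 0 0 40;0 0 0 0 0 0 40", "grip_force": 15}}

```text
time_s: 3.27
ee_pos: [567.2, -25.4, 71.9]
ee_rot: [-179.8, 0.0, 173.5]
force: [-0.2, -5.0, 0.6]
gripper_width: 50.2
gripper_force: 15.0
```

The fingers closed to 50.2 mm, so they sit flat on the flats and the nut is at about 30°. The compliance puts the hub centre at y of about −25.4. Turn it 20° clockwise to about 0.87 rad.

>>> {"name": "send_rows", "arguments": {"targets": "0 -0.0016 0 0 0 2 40;0 -0.0016 0 0 0 5 40;0 -0.0016 0 0 0 9 40;0 -0.0016 0 0 0 13 40;0 -0.0016 0 0 0 17 40;0 -0.0016 0 0 0 19.5 40;0 -0.0016 0 0 0 20 40;0 -0.0016 0 0 0 20 40;0 -0.0016 0 0 0 20 40"}}

```text
time_s: 4.02
ee_pos: [567.3, -24.8, 71.9]
ee_rot: [179.9, 0.0, 153.5]
force: [1.3, 4.5, -1.1]
gripper_width: 50.1
gripper_force: 15.0
```

Run:
```python
from h import *
s=env.state(); print(s['ee_pos'],s['ee_rot'],s['force'],s['torque'],s['gripper_width'])
```

```text
[567.31226136 -24.7898371   71.93621061] [1.79915770e+02 6.67648502e-03 1.53479000e+02] [ 1.32039422  4.53273926 -1.07792631] [ 0.55803694 -0.33651071 -0.07672066] 50.09964195962856
```

>>> {"name": "send_rows", "arguments": {"targets": "0 0 0 0 0 0 80;0 0 0 0 0 0 80;0 0 0 0 0 0 80;0 0 0 0 0 0 80;0 0 -0.03 0 0 0 80;0 0 -0.065 0 0 0 80;0 0 -0.1 0 0 0 70;0 0 -0.1 0 0 0 66"}}

```text
time_s: 4.68
ee_pos: [571.0, -26.0, 179.2]
ee_rot: [179.7, 0.7, 153.5]
force: [0.6, 0.5, 0.7]
gripper_width: 62.5
gripper_force: 0.0
```

Run:
```python
from h import *
s=env.state(); print(s['ee_pos'],s['ee_rot'],s['force'],s['gripper_width'])
delta((567.3,-25.6,172,153.5),(509.5,-257,40,181.2))
```

```text
[571.01647137 -26.04852521 179.1724022 ] [179.71385966   0.72987259 153.46270327] [0.56007652 0.47836141 0.72595223] 62.49229931692377
[-0.0515 -0.2329  0.132 ] [  0.    0.  -27.7]
```

Milestone 1 should be met: the nut is at about 0.87 and released. Going to the pin.

>>> {"name": "send_rows", "arguments": {"targets": "-0.0515 -0.2329 0 0 0 -5 66;-0.0515 -0.2329 0 0 0 -10 66;-0.0515 -0.2329 0 0 0 -15 66;-0.0515 -0.2329 0 0 0 -20 66;-0.0515 -0.2329 0.02 0 0 -25 66;-0.0515 -0.2329 0.05 0 0 -27.7 66;-0.0515 -0.2329 0.08 0 0 -27.7 66;-0.0515 -0.2329 0.11 0 0 -27.7 66;-0.0515 -0.2329 0.132 0 0 -27.7 66;-0.0515 -0.2329 0.132 0 0 -27.7 66;-0.0515 -0.2329 0.132 0 0 -27.7 66;-0.0515 -0.2329 0.132 0 0 -27.7 66"}}

```text
time_s: 5.68
ee_pos: [510.0, -257.4, 41.2]
ee_rot: [-179.9, 0.1, -178.8]
force: [1.3, 0.5, 1.0]
gripper_width: 60.3
gripper_force: 0.0
```

Run:
```python
from h import *
s=env.state(); print(s['ee_pos'],s['ee_rot'],s['force'],s['gripper_width'])
```

```text
[ 510.0339315  -257.35151522   41.24916763] [-1.79927632e+02  1.24559349e-01 -1.78819338e+02] [1.2669787  0.49390568 0.99543106] 60.2808929429358
```

>>> {"name": "send_rows", "arguments": {"targets": "0 0 0.025 0 0 0 66;0 0 0.036 0 0 0 66;0 0 0.038 0 0 0 66;0 0 0.038 0 0 0 66;0 0 0.038 0 0 0 66;0 0 0.038 0 0 0 66"}}

```text
time_s: 6.18
ee_pos: [509.8, -257.2, 3.1]
ee_rot: [-179.9, 0.1, -178.8]
force: [0.2, 0.3, 0.4]
gripper_width: 60.0
gripper_force: 0.0
```

>>> {"name": "send_rows", "arguments": {"targets": "0 0 0 0 0 0 10;0 0 0 0 0 0 10;0 0 0 0 0 0 10;0 0 0 0 0 0 10;0 0 0 0 0 0 10;0 0 0 0 0 0 10;0 0 0 0 0 0 10", "grip_force": 20}}

```text
time_s: 6.77
ee_pos: [509.0, -256.9, 2.0]
ee_rot: [-180.0, 0.0, -178.8]
force: [0.1, -0.2, 1.0]
gripper_width: 25.6
gripper_force: 20.0
```

Run:
```python
from h import *
s=env.state(); print(s['ee_pos'],s['ee_rot'],s['force'],s['torque'],s['gripper_width'])
```

```text
[ 509.01252066 -256.89675556    1.99767443] [-1.79997325e+02  6.32460802e-03 -1.78835250e+02] [ 0.05361723 -0.24502325  1.03695073] [ 0.00820519  0.03730423 -0.01079282] 25.649211452088604
```

The pin is held at 25.6 mm, with its axis 2 mm above the TCP. I'll lift it and take it to the near side of the nut at z=94, clear of the crown, with pin yaw +5°.

```bash
cat >> h.py <<'E'
C=np.array([568.0,-25.3]); OFF=70.3
def tcp(yaw,rtip,z=92.0,lat=0):
    "TCP pose for pin at yaw, tip at radius rtip before the axis"
    y=np.radians(yaw); u=np.array([np.cos(y),np.sin(y)]); n=np.array([-u[1],u[0]])
    p=C-(rtip+OFF)*u+lat*n
    return (p[0],p[1],z,180+yaw)
E
python3 - <<'E'
from h import *
t=tcp(5,34); print(t)
delta((509.5,-257,2,181.2),(t[0],t[1],150,185))
E
```

```text
(np.float64(464.09689298903095), np.float64(-34.39034396858075), 92.0, 185)
[ 0.0407  0.2235 -0.148 ] [ 0.   0.  -3.8]
```

>>> {"name": "send_rows", "arguments": {"targets": "0 0 -0.03 0 0 0 10;0 0 -0.07 0 0 0 10;0.01 0.03 -0.11 0 0 0 10;0.03 0.07 -0.14 0 0 -2 10;0.0407 0.11 -0.148 0 0 -3.8 10;0.0407 0.15 -0.148 0 0 -3.8 10;0.0407 0.19 -0.148 0 0 -3.8 10;0.0407 0.2235 -0.148 0 0 -3.8 10;0.0407 0.2235 -0.12 0 0 -3.8 10;0.0407 0.2235 -0.09 0 0 -3.8 10;0.0407 0.2235 -0.09 0 0 -3.8 10;0.0407 0.2235 -0.09 0 0 -3.8 10"}}

```text
time_s: 7.77
ee_pos: [462.6, -34.0, 91.2]
ee_rot: [180.0, -0.2, -175.0]
force: [0.1, -0.4, 0.3]
gripper_width: 25.8
gripper_force: 20.0
```

>>> {"name": "send_rows", "arguments": {"targets": "0 0 0 0 0 0 10;0 0 0 0 0 0 10;0 0 0 0 0 0 10;0 0 0 0 0 0 10"}}

```text
time_s: 8.1
ee_pos: [464.5, -34.7, 93.0]
ee_rot: [-180.0, 0.1, -175.1]
force: [0.5, -0.8, -1.1]
gripper_width: 25.6
gripper_force: 20.0
```

Run:
```python
from h import *
s=env.state(); print(s['ee_pos'],s['ee_rot'],s['force'],s['torque'],s['gripper_width'])
f=grab('top'); g=grab('scene')
def r(x,w): return cv2.resize(x,(w,int(x.shape[0]*w/x.shape[1])),interpolation=cv2.INTER_CUBIC)
A=r(f['image'][150:235,215:305],400);B=r(g['image'][150:240,235:335],400)
c=np.zeros((400,800,3),np.uint8); c[:A.shape[0],:400]=A; c[:B.shape[0],400:]=B[:400]
cv2.imwrite('pics/z4.png',c)
```

```text
[464.48897258 -34.73087014  92.95059461] [-1.79982664e+02  1.22891604e-01 -1.75092145e+02] [ 0.46175564 -0.79049866 -1.07667945] [0.00703986 0.07032449 0.03088104] 25.56723458435723
```

View pics/z4.png

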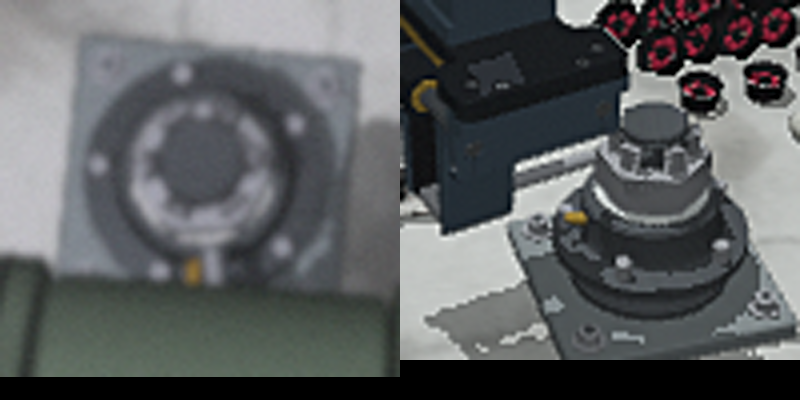

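The crown slots are not clear enough to judge, so I'll enlarge the first and current top views and mark the expected slot directions.

Run:
```python
from h import *
f=grab('top'); g=f.copy(); g['image']=cv2.imread('pics/top0.png')
K,D,Rm,e=cam(f)
# orthographic rectification at z=101 plane about C, +x up, +y left, 0.16 mm/px 
S=400; sc=0.2; out=[]
j,i=np.meshgrid(np.arange(S),np.arange(S))
X=C[0]+(S/2-i)*sc; Y=C[1]+(S/2-j)*sc
P=np.c_[X.ravel(),Y.ravel(),np.full(S*S,101.)]
uv=proj(f,P).reshape(S,S,2).astype(np.float32)
ims=[]
for im in(g['image'],np.mean([grab('top')['image'] for _ in range(8)],0).astype(np.uint8)):
    o=cv2.remap(im,uv[...,0],uv[...,1],cv2.INTER_CUBIC)
    gray=cv2.cvtColor(o,cv2.COLOR_BGR2GRAY)
    gray=cv2.createCLAHE(3,(4,4)).apply(gray)
    # profile over radius 17.5..21.5
    for zz,(r0,r1) in ((101,(17.5,21.5)),):
        th=np.radians(np.arange(0,360,5)); v=[]
        for t in th:
            rr=np.linspace(r0,r1,8)/sc
            v.append(np.mean([o[int(S/2-r*np.cos(t)),int(S/2-r*np.sin(t))].mean() for r in rr]))
        v=np.array(v); c=np.sum(v*np.exp(6j*th)); print('tooth yaw (mod60)',np.degrees(np.angle(c))/6,abs(c)/v.sum())
        print(v.astype(int))
    o=cv2.cvtColor(gray,cv2.COLOR_GRAY2BGR)
    cv2.circle(o,(200,200),int(22.5/sc),(0,255,255),1); ims.append(o)
cv2.imwrite('pics/z5.png',np.hstack(ims))
```

```text
tooth yaw (mod60) 20.552488871814024 0.08952014545411277
[ 93  90 101 117 127 126 114  99  95  93  94  93  89  89  98 114 122 126
 120 106  86  77  80  81  77  86 109 119 123 123 110  90  82  87  91  84
  84  93 111 127 133 134 126 110 105 102 103 104 107 110 121 126 127 123
 114  98  88  87  90 100 105 114 119 122 124 122 116  97  81  87  93  96]
tooth yaw (mod60) 1.2670146391675272 0.09176577112521125
[138 133 115 103 103 106 106 105 104 103 110 126 136 138 134 121 100  85
  86  87  85  94 117 137 141 138 127 103  87  88  92  89  84  99 120 129
 131 135 135 123 110 107 107 107 110 118 135 149 151 145 128 110 101 102
 107 111 110 114 121 127 129 130 127 110  94  95 102  98  96  97 110 129]
```

View pics/z5.png

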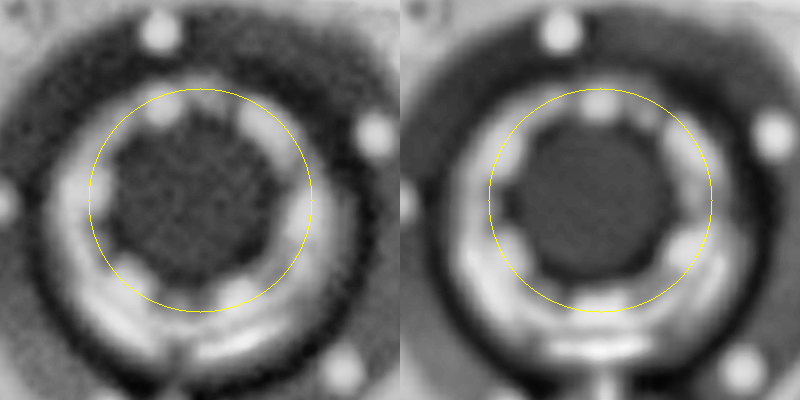

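The marked views show six bright slot floors at about yaw 1–3° (mod 60) over the flats, so the near slot is lined up with the pin as planned. The pin nose is visible just below it. Advancing into the slot.

>>> {"name": "send_rows", "arguments": {"targets": "-0.005 0 0 0 0 0 10;-0.01 0 0 0 0 0 10;-0.014 0 0 0 0 0 10;-0.014 0 0 0 0 0 10;-0.014 0 0 0 0 0 10;-0.014 0 0 0 0 0 10"}}

```text
time_s: 9.15
ee_pos: [477.6, -33.0, 91.8]
ee_rot: [180.0, -0.0, -175.0]
force: [-0.2, -0.7, -1.1]
gripper_width: 25.7
gripper_force: 20.0
```

>>> {"name": "send_rows", "arguments": {"targets": "-0.001 0 0 0 0 0 10;-0.002 0 0 0 0 0 10;-0.003 0 0 0 0 0 10;-0.003 0 0 0 0 0 10"}}

```text
time_s: 9.48
ee_pos: [480.9, -32.8, 92.0]
ee_rot: [180.0, 0.0, -175.0]
force: [-0.5, 0.4, -0.0]
gripper_width: 25.7
gripper_force: 20.0
```

Run:
```python
from h import *
s=env.state(); print(s['ee_pos'],s['ee_rot'],s['force'],s['torque'],s['gripper_width'])
print(tcp(5,17))
```

```text
[480.91277859 -32.75243073  91.982617  ] [ 1.79998557e+02  1.94269270e-02 -1.75038692e+02] [-0.49020994  0.37869857 -0.01039361] [ 0.06482464  0.00583003 -0.04151962] 25.696226420558173
(np.float64(481.03220285659063), np.float64(-32.90869634187056), 92.0, 185)
```

>>> {"name": "send_rows", "arguments": {"targets": "-0.0007 0 0 0 0 0 10;-0.0014 0 0 0 0 0 10;-0.002 0 0 0 0 0 10;-0.002 0 0 0 0 0 10"}}

```text
time_s: 9.82
ee_pos: [481.2, -32.6, 91.7]
ee_rot: [180.0, -0.2, -175.0]
force: [-5.0, 0.1, 1.4]
gripper_width: 25.6
gripper_force: 20.0
```

The pin touches the axle at 5 N, at the expected radius. I'll sweep clockwise in 4° steps about the axle with this light push; the step is the same in tool axes each time.

Run:
```python
from h import *
a=tcp(5,15)
for d in(1,2,3,4): delta(a,tcp(5-d,15))
```

```text
[-0.      0.0015  0.    ] [ 0. -0.  1.]
[-0.0001  0.003   0.    ] [ 0. -0.  2.]
[-0.0001  0.0045  0.    ] [ 0. -0.  3.]
[-0.0002  0.006   0.    ] [ 0. -0.  4.]
```

>>> {"name": "send_rows", "arguments": {"targets": "0 0.0015 0 0 0 1 10;-0.0001 0.003 0 0 0 2 10;-0.0001 0.0045 0 0 0 3 10;-0.0002 0.006 0 0 0 4 10;-0.0002 0.006 0 0 0 4 10;-0.0002 0.006 0 0 0 4 10"}}

```text
time_s: 10.32
ee_pos: [481.0, -26.8, 91.5]
ee_rot: [-180.0, -0.2, -179.0]
force: [-4.2, -1.8, 0.8]
gripper_width: 25.7
gripper_force: 20.0
```

```bash
cat >> h.py <<'E'
def rep():
    s=env.state(); p=s['ee_pos']; yaw=s['ee_rot'][2]%360-180; y=np.radians(yaw)
    u=np.array([np.cos(y),np.sin(y)]); n=np.array([-u[1],u[0]]); d=C-p[:2]; F=s['force']
    print(f"t{s['time_s']:.2f} yaw {yaw:.2f} rtip {d@u-OFF:.2f} lat {-d@n:.2f} z {p[2]:.2f} Fax {F[:2]@u:.1f} Flat {F[:2]@n:.1f} Fz {F[2]:.1f} T {np.round(s['torque'],2)} rot {np.round(s['ee_rot'],2)} w {s['gripper_width']:.1f}")
E
python3 -c "
from h import *
rep()"
```

```text
t10.32 yaw 0.96 rtip 16.72 lat -0.05 z 91.53 Fax -4.2 Flat -1.8 Fz 0.8 T [-0.39  0.86 -0.17] rot [-1.7998e+02 -1.6000e-01 -1.7904e+02] w 25.7
```

>>> {"name": "send_rows", "arguments": {"targets": "0 0.0015 0 0 0 1 10;-0.0001 0.003 0 0 0 2 10;-0.0001 0.0045 0 0 0 3 10;-0.0002 0.006 0 0 0 4 10;-0.0002 0.006 0 0 0 4 10;-0.0002 0.006 0 0 0 4 10"}}

```text
time_s: 10.82
ee_pos: [481.2, -20.7, 91.5]
ee_rot: [-180.0, -0.2, 177.0]
force: [-5.1, -1.9, -0.6]
gripper_width: 26.0
gripper_force: 20.0
```

```bash
python3 -c "
from h import *
rep()"
```

```text
t10.82 yaw -3.03 rtip 16.60 lat 0.01 z 91.47 Fax -5.0 Flat -2.2 Fz -0.6 T [-0.35  0.93 -0.13] rot [-1.7998e+02 -1.6000e-01  1.7697e+02] w 26.0
```

>>> {"name": "send_rows", "arguments": {"targets": "0 0.0015 0 0 0 1 10;-0.0001 0.003 0 0 0 2 10;-0.0001 0.0045 0 0 0 3 10;-0.0002 0.006 0 0 0 4 10;-0.0002 0.006 0 0 0 4 10;-0.0002 0.006 0 0 0 4 10"}}

```text
time_s: 11.32
ee_pos: [481.7, -15.4, 91.5]
ee_rot: [-179.9, -0.2, 173.0]
force: [-4.6, -4.1, -1.0]
gripper_width: 26.0
gripper_force: 20.0
```

```bash
python3 -c "
from h import *
rep()"
```

```text
t11.32 yaw -7.04 rtip 16.60 lat -0.71 z 91.46 Fax -4.0 Flat -4.6 Fz -1.0 T [-0.86  0.91 -0.36] rot [-1.7990e+02 -1.5000e-01  1.7296e+02] w 26.0
```

>>> {"name": "send_rows", "arguments": {"targets": "0 0.0015 0 0 0 1 10;-0.0001 0.003 0 0 0 2 10;-0.0001 0.0045 0 0 0 3 10;-0.0002 0.006 0 0 0 4 10;-0.0002 0.006 0 0 0 4 10;-0.0002 0.006 0 0 0 4 10"}}

```text
time_s: 11.82
ee_pos: [482.7, -9.3, 91.5]
ee_rot: [-179.9, -0.1, 169.0]
force: [-3.7, -4.1, -0.2]
gripper_width: 25.4
gripper_force: 20.0
```

```bash
python3 -c "
from h import *
rep()"
```

```text
t11.82 yaw -11.04 rtip 16.48 lat -0.65 z 91.47 Fax -2.8 Flat -4.7 Fz -0.2 T [-0.77  0.85 -0.32] rot [-1.7991e+02 -1.4000e-01  1.6896e+02] w 25.4
```

>>> {"name": "send_rows", "arguments": {"targets": "-0.0003 0.0015 0 0 0 1 10;-0.0006 0.003 0 0 0 2 10;-0.0006 0.0045 0 0 0 3 10;-0.0007 0.006 0 0 0 4 10;-0.0007 0.006 0 0 0 4 10;-0.0007 0.006 0 0 0 4 10"}}

```text
time_s: 12.32
ee_pos: [484.7, -3.4, 91.5]
ee_rot: [-179.9, -0.1, 165.0]
force: [-3.9, -3.4, 0.1]
gripper_width: 25.5
gripper_force: 20.0
```

```bash
python3 -c "
from h import *
rep()"
```

```text
t12.32 yaw -15.05 rtip 15.80 lat -0.48 z 91.49 Fax -2.9 Flat -4.3 Fz 0.1 T [-0.56  0.76 -0.27] rot [-1.7992e+02 -1.1000e-01  1.6495e+02] w 25.5
```

The radius has dropped 0.7 mm, which may be the edge of the hole. I'll probe 1.5 mm further in at this yaw.

>>> {"name": "send_rows", "arguments": {"targets": "-0.0007 0 0 0 0 0 10;-0.0015 0 0 0 0 0 10;-0.0015 0 0 0 0 0 10;-0.0015 0 0 0 0 0 10"}}

```text
time_s: 12.65
ee_pos: [486.1, -3.5, 91.5]
ee_rot: [-180.0, -0.1, 164.9]
force: [-4.4, -1.8, -0.3]
gripper_width: 25.9
gripper_force: 20.0
```

```bash
python3 -c "
from h import *
rep()"
```

```text
t12.65 yaw -15.05 rtip 14.40 lat -0.24 z 91.52 Fax -3.8 Flat -2.9 Fz -0.3 T [-0.45  0.86 -0.27] rot [-1.7995e+02 -1.3000e-01  1.6495e+02] w 25.9
```

It's entering. I'll step 1.5° further clockwise and 1 mm deeper.

>>> {"name": "send_rows", "arguments": {"targets": "-0.0002 0.001 0 0 0 0.7 10;-0.0005 0.0022 0 0 0 1.5 10;-0.0011 0.0022 0 0 0 1.5 10;-0.0011 0.0022 0 0 0 1.5 10;-0.0011 0.0022 0 0 0 1.5 10"}}

```text
time_s: 13.07
ee_pos: [487.7, -1.6, 91.5]
ee_rot: [-179.9, -0.1, 163.5]
force: [-5.4, -2.1, -0.1]
gripper_width: 25.5
gripper_force: 20.0
```

```bash
python3 -c "
from h import *
rep()"
```

```text
t13.07 yaw -16.55 rtip 13.43 lat -0.18 z 91.50 Fax -4.5 Flat -3.5 Fz -0.1 T [-0.41  0.85 -0.22] rot [-1.7995e+02 -1.4000e-01  1.6345e+02] w 25.5
```

>>> {"name": "send_rows", "arguments": {"targets": "0 0 -0.0004 0 0 0 10;-0.0007 0 -0.0004 0 0 0 10;-0.0014 0 -0.0004 0 0 0 10;-0.002 0 -0.0004 0 0 0 10;-0.002 0 -0.0004 0 0 0 10;-0.002 0 -0.0004 0 0 0 10"}}

```text
time_s: 13.57
ee_pos: [490.9, -2.2, 92.3]
ee_rot: [-180.0, 0.0, 163.5]
force: [-4.1, -2.6, -1.7]
gripper_width: 26.1
gripper_force: 20.0
```

```bash
python3 -c "
from h import *
rep()"
```

```text
t13.57 yaw -16.54 rtip 10.23 lat 0.17 z 92.26 Fax -3.1 Flat -3.7 Fz -1.7 T [-0.59  0.65 -0.22] rot [-1.7999e+02  1.0000e-02  1.6346e+02] w 26.1
```

The pin is 6 mm into the hole. I'll ease the sideways load slightly and keep pushing.

>>> {"name": "send_rows", "arguments": {"targets": "-0.001 -0.0003 0.0002 0 0 0 10;-0.002 -0.0005 0.0002 0 0 0 10;-0.003 -0.0006 0.0002 0 0 0 10;-0.004 -0.0006 0.0002 0 0 0 10;-0.004 -0.0006 0.0002 0 0 0 10;-0.004 -0.0006 0.0002 0 0 0 10"}}

```text
time_s: 14.07
ee_pos: [495.0, -3.6, 92.2]
ee_rot: [180.0, 0.1, 163.5]
force: [-1.0, -1.3, 0.1]
gripper_width: 25.6
gripper_force: 20.0
```

```bash
python3 -c "
from h import *
rep()"
```

```text
t14.07 yaw -16.53 rtip 5.89 lat -0.03 z 92.23 Fax -0.6 Flat -1.5 Fz 0.1 T [-0.23  0.45 -0.07] rot [1.7997e+02 6.0000e-02 1.6347e+02] w 25.6
```

>>> {"name": "send_rows", "arguments": {"targets": "-0.0015 0 0 0 0 0 10;-0.003 0 0 0 0 0 10;-0.0045 0 0 0 0 0 10;-0.006 0 0 0 0 0 10;-0.0075 0 0 0 0 0 10;-0.009 0 0 0 0 0 10;-0.01 0 0 0 0 0 10;-0.01 0 0 0 0 0 10;-0.01 0 0 0 0 0 10"}}

```text
time_s: 14.82
ee_pos: [504.5, -6.6, 92.2]
ee_rot: [180.0, 0.1, 163.5]
force: [-1.4, -0.7, -1.2]
gripper_width: 25.7
gripper_force: 20.0
```

```bash
python3 -c "
from h import *
rep()"
```

```text
t14.82 yaw -16.53 rtip -4.09 lat -0.16 z 92.18 Fax -1.2 Flat -1.1 Fz -1.2 T [-0.04  0.37 -0.04] rot [1.7998e+02 6.0000e-02 1.6347e+02] w 25.7
```

>>> {"name": "send_rows", "arguments": {"targets": "-0.0015 0 0 0 0 0 10;-0.003 0 0 0 0 0 10;-0.0045 0 0 0 0 0 10;-0.006 0 0 0 0 0 10;-0.0075 0 0 0 0 0 10;-0.009 0 0 0 0 0 10;-0.01 0 0 0 0 0 10;-0.01 0 0 0 0 0 10;-0.01 0 0 0 0 0 10"}}

```text
time_s: 15.57
ee_pos: [514.0, -9.5, 92.2]
ee_rot: [180.0, 0.0, 163.5]
force: [-1.7, -0.6, -1.1]
gripper_width: 25.8
gripper_force: 20.0
```

```bash
python3 -c "
from h import *
rep()"
```

```text
t15.57 yaw -16.54 rtip -14.04 lat -0.20 z 92.16 Fax -1.4 Flat -1.1 Fz -1.1 T [0.04 0.3  0.02] rot [1.7999e+02 5.0000e-02 1.6346e+02] w 25.8
```

>>> {"name": "send_rows", "arguments": {"targets": "-0.0015 0 0 0 0 0 10;-0.003 0 0 0 0 0 10;-0.0045 0 0 0 0 0 10;-0.006 0 0 0 0 0 10;-0.0075 0 0 0 0 0 10;-0.009 0 0 0 0 0 10;-0.01 0 0 0 0 0 10;-0.01 0 0 0 0 0 10;-0.01 0 0 0 0 0 10"}}

```text
time_s: 16.32
ee_pos: [523.6, -12.2, 92.2]
ee_rot: [180.0, 0.1, 163.5]
force: [-2.5, 1.1, -1.4]
gripper_width: 25.8
gripper_force: 20.0
```

```bash
python3 -c "
from h import *
rep()"
```

```text
t16.32 yaw -16.53 rtip -24.05 lat -0.11 z 92.18 Fax -2.7 Flat 0.4 Fz -1.4 T [0.26 0.4  0.13] rot [1.7998e+02 5.0000e-02 1.6347e+02] w 25.8
```

>>> {"name": "send_rows", "arguments": {"targets": "-0.0015 0 0 0 0 0 10;-0.003 0 0 0 0 0 10;-0.0045 0 0 0 0 0 10;-0.0055 0 0 0 0 0 10;-0.006 0 0 0 0 0 10;-0.006 0 0 0 0 0 10"}}

```text
time_s: 16.82
ee_pos: [529.3, -14.0, 92.2]
ee_rot: [180.0, 0.0, 163.5]
force: [-1.3, 2.0, -1.4]
gripper_width: 26.0
gripper_force: 20.0
```

>>> {"name": "send_rows", "arguments": {"targets": "-0.0007 0 0 0 0 0 10;-0.0014 0 0 0 0 0 10;-0.002 0 0 0 0 0 10;-0.002 0 0 0 0 0 10;-0.002 0 0 0 0 0 10"}}

```text
time_s: 17.23
ee_pos: [530.0, -14.2, 92.1]
ee_rot: [180.0, -0.1, 163.5]
force: [-3.9, 3.5, 0.9]
gripper_width: 25.8
gripper_force: 20.0
```

```bash
python3 -c "
from h import *
rep()"
```

```text
t17.23 yaw -16.54 rtip -30.73 lat -0.16 z 92.12 Fax -4.8 Flat 2.2 Fz 0.9 T [0.68 0.75 0.08] rot [ 1.7999e+02 -1.1000e-01  1.6346e+02] w 25.8
```

>>> {"name": "send_rows", "arguments": {"targets": "-0.0006 0 0 0 0 0 10;-0.0012 0 0 0 0 0 10;-0.0012 0 0 0 0 0 10;-0.0012 0 0 0 0 0 10"}}

```text
time_s: 17.57
ee_pos: [530.2, -14.2, 92.1]
ee_rot: [180.0, -0.2, 163.5]
force: [-6.3, 4.3, 2.9]
gripper_width: 25.6
gripper_force: 20.0
```

```bash
python3 -c "
from h import *
rep()"
```

```text
t17.57 yaw -16.54 rtip -30.87 lat -0.17 z 92.07 Fax -7.3 Flat 2.3 Fz 2.9 T [0.85 1.19 0.21] rot [179.99  -0.24 163.46] w 25.6
```

The pin is seated: a firm stop at 7 N with the tip at the expected depth. Now I'll relax the push, open and lift away.

>>> {"name": "send_rows", "arguments": {"targets": "0.001 0 0 0 0 0 10;0.0015 0 0 0 0 0 10;0.0015 0 0 0 0 0 60;0.0015 0 0 0 0 0 60;0.0015 0 0 0 0 0 60;0.0015 0 0 0 0 0 60;0.0015 0 0 0 0 0 60;0.0015 0 0 0 0 0 60"}}

```text
time_s: 18.23
ee_pos: [530.9, -14.6, 92.2]
ee_rot: [180.0, 0.0, 163.5]
force: [0.7, 0.2, -0.8]
gripper_width: 54.5
gripper_force: 0.0
```

>>> {"name": "send_rows", "arguments": {"targets": "0 0 -0.02 0 0 0 60;0 0 -0.05 0 0 0 60;0.02 0 -0.09 0 0 0 60;0.05 0 -0.12 0 0 0 60;0.09 0 -0.12 0 0 0 60;0.13 0 -0.12 0 0 0 60;0.16 0 -0.12 0 0 0 60;0.16 0 -0.12 0 0 0 60;0.16 0 -0.12 0 0 0 60;0.16 0 -0.12 0 0 0 60"}}

```text
time_s: 19.07
ee_pos: [378.2, 31.0, 212.6]
ee_rot: [180.0, 0.1, 163.5]
force: [-0.2, -0.2, 0.2]
gripper_width: 54.6
gripper_force: 0.0
```

Run:
```python
from h import *
rep()
f=grab('top'); g=grab('scene')
def r(x,w): return cv2.resize(x,(w,int(x.shape[0]*w/x.shape[1])),interpolation=cv2.INTER_CUBIC)
A=r(f['image'][150:240,215:305],400);B=r(g['image'][150:240,245:335],400)
y=np.radians(-16.54); u=np.array([np.cos(y),np.sin(y)])
P=[[*(C+k*u),94] for k in(-55.8,-21.8,31.2)]
for p in proj(f,P): cv2.circle(A,tuple(((p-[215,150])*400/90).astype(int)),4,(0,0,255),1)
for p in proj(g,P): cv2.circle(B,tuple(((p-[245,150])*400/90).astype(int)),4,(0,0,255),1)
cv2.imwrite('pics/z6.png',np.hstack([A,B]))
```

```text
t19.07 yaw -16.53 rtip 127.66 lat -0.01 z 212.62 Fax -0.2 Flat -0.3 Fz 0.2 T [ 0.05 -0.02 -0.06] rot [1.7997e+02 1.3000e-01 1.6347e+02] w 54.6
```

View pics/z6.png

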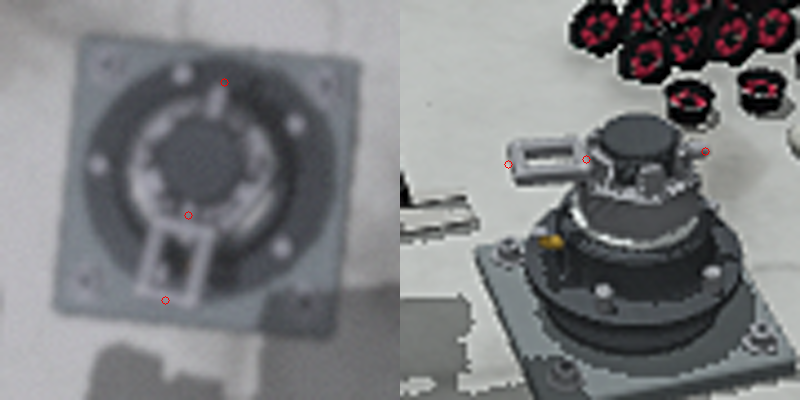

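The pictures show the pin right through the axle: its tip is out on the far side at about (218,88) and the handle is against the crown at about (183,222). The small constant offset from the markers equals the camera bias already seen on the axle. Handing in.

```bash
python3 -c "
from h import *
print(env.job_done())"
```

```text
the job is handed in; nothing more can be done
None
```

The job is handed in at about 19 s: by my estimate the nut stands near 1.22 rad (window 0.7–1.4), and the lock pin is through slot and axle, seated against the crown and released; the judged result was not shown.

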